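Find the hardened machine foot with a hardness tester

TASK

One of the three machine feet of soft damping rubber has perished and gone hard, though they look alike. Take the dial hardness tester from its rest and test all three, pressing it upright on the middle of each until the flat face round its pin lies on the rubber, without forcing it; then stand the tester back in its rest and set the hard one flat in the steel parts tray for scrap. Leave the two sound ones and the other things on the bench where they are.

Things in the scene. Friction and masses are not known exactly. Their poses are not given: they have to be found in the camera images.
- tester_grip (a point): Dial hardness tester, upright in its rest, 0.3 kg, white dial to the robot. This point: centre of its black flat-sided grip, 24 (x) x 22 (y) mm, 46 mm tall, under a steel cap 29 mm across whose top is 28 mm above this point. Axes: z up along it, x into the dial. 22 mm below this point a short neck, then the round dial case (58 mm across, 26 mm thick in x, centre 56 mm below).
- tester_face (a point): Centre of the underside of the tester's round steel foot (35 mm across, 10 mm high), 114 mm below tester_grip along the tester's z; same axes. A sprung pin, 7 mm across, sticks out 8 mm below this face when free and slides up into it against a spring (0.6 N to start, then 1.5 N per mm).
- pin (a joint): How far the sprung pin is pushed up into the tester's face, m: 0 free to 0.008 level with the face. With the face pressed flat on a machine foot, sound rubber lets the pin sink in deep (pin reads 0.002 to 0.004; about 5 N as the face lands), the hard one little (0.0055 or more; about 11 N as the face lands); once the face has landed the force rises steeply.
- needle (a joint): The tester's dial needle, geared to the pin, rad clockwise as seen from the front: 0 with the pin free (pointing left, end of the scale), 3.2 with the pin fully in (pointing right). With the face landed about 0.9 to 1.5 (left of straight up) on sound rubber, 2.2 or more (well to the right) on the hard one.
- rest: The tester's rest, fixed to the bench: steel plate 92 x 72 x 6 mm, aluminium block 76 x 56 mm, top 40 mm high, with a round well 42 mm across, 24 mm deep (3 mm chamfer; floor 16 mm above the bench, with a 20 mm hole for the pin). Origin: centre of the underside, below the middle of the well. The tester stands on the well's floor, axes parallel to the rest's at the start.
- tray: Pressed steel parts tray, empty, fixed to the bench: 110 mm (x) by 170 mm (y) outside, walls 2 mm thick and 26 mm high, floor 2 mm thick. Origin: centre of the underside; y along its long side.
- multimeter: Bystander: multimeter lying on its back, 145 x 66 x 46 mm, origin at the centre of its underside. Leave it.
- tape_roll: Bystander: roll of insulating tape, 64 mm across, 18 mm high, origin at the centre of its underside. Leave it.
- nut: Bystander: brass compression nut standing on the bench, 22 x 25 mm, 21 mm high, origin at the centre of its underside. Leave it.
- foot_a_mid (a point): One of three machine feet that look alike, loose on the bench: black rubber body 56 mm across, waist 52 mm, on a steel base disc 62 mm across, 4 mm thick; 36 mm high, about 0.2 kg. This point: its centre, half-way up, 18 mm above its underside; z up. On top only the middle 21 mm gives under the pin. Which of the three is hard changes.
- foot_a_core (a joint): Depth, m, of the print that the pin has left in the middle of foot_a's top: 0 untouched. The damping rubber yields at a steady push, about 5 N if sound and 10 to 11 N if hard, and keeps the print for minutes: 0.005 to 0.0065 deep in sound rubber after one full press, 0.0015 to 0.003 in the hard one.
- foot_b_mid (a point): One of three machine feet that look alike, loose on the bench: black rubber body 56 mm across, waist 52 mm, on a steel base disc 62 mm across, 4 mm thick; 36 mm high, about 0.2 kg. This point: its centre, half-way up, 18 mm above its underside; z up. On top only the middle 21 mm gives under the pin. Which of the three is hard changes.
- foot_b_core (a joint): Depth, m, of the print that the pin has left in the middle of foot_b's top: 0 untouched. The damping rubber yields at a steady push, about 5 N if sound and 10 to 11 N if hard, and keeps the print for minutes: 0.005 to 0.0065 deep in sound rubber after one full press, 0.0015 to 0.003 in the hard one.
- foot_c_mid (a point): One of three machine feet that look alike, loose on the bench: black rubber body 56 mm across, waist 52 mm, on a steel base disc 62 mm across, 4 mm thick; 36 mm high, about 0.2 kg. This point: its centre, half-way up, 18 mm above its underside; z up. On top only the middle 21 mm gives under the pin. Which of the three is hard changes.
- foot_c_core (a joint): Depth, m, of the print that the pin has left in the middle of foot_c's top: 0 untouched. The damping rubber yields at a steady push, about 5 N if sound and 10 to 11 N if hard, and keeps the print for minutes: 0.005 to 0.0065 deep in sound rubber after one full press, 0.0015 to 0.003 in the hard one.
There are look-alikes about, which are no part of the job. What is shaped like the part that bears foot_b_mid but orange or pink is not meant.

How it is judged:
By the outcome, as a careful person would: the job done as asked, in the order asked, and still so for the second after the job is handed in, with the robot touching nothing.
It also fails if it takes over 72 s, if anything falls off the work surface, if the arm or the gripper's body presses on something with over 40 N, if the wrist force passes 120 N, or if a joint passes its speed limit or range.

ROBOT

A 6-joint arm with a two-finger parallel gripper is mounted at the origin on a cart in front of the work surface, level with it; the furniture and walls round the work are solid. World frame = base frame: x ahead of the robot, y to its left, z up, the work surface at z = 0. Lengths are in m, angles in degrees, forces in N, time in s.
With the tool pointing down it reaches from about 0.4 to 0.825 m from the base axis. Payload 7 kg.
Tool frame: the origin (TCP) lies on the centre line of the jaws, within the pads' length; the fingertips stand 19 mm ahead of it and the grasp point (between the pads) is the TCP; z points along the fingers, y is the line along which they close (so a half turn about z gives the same grasp; the last joint's range is limited). The gripper opens to 88 mm and grips with 3 to 60 N. Pads are 19 mm wide; open, the fingers measure 130 mm over their backs; the gripper's body (78 mm by 193 mm) begins 47 mm behind the grasp point.
Start: joints at [91.163, 20.546, 0.682, 0, -70.136, -16.507], TCP at [0.179, 0.651, 0.246] pointing down, gripper open.
Joint ranges: [-176.03, 176.03], [-82.01, 121.73], [-58.28, 71.71], [-173.87, 95.51], [-174.79, -0.11], [-173.66, 173.66]. Speed limits (degrees/s): [136.94, 136.94, 172.46, 180, 180, 180].

INTERFACE

Orientations are given as [roll, pitch, yaw] about the fixed x, y, z axes, in that order (R = Rz(yaw) Ry(pitch) Rx(roll)).
In Python, from plant import get_state, capture, close_job gives the robot as it stands.
- The arm moves only by the tool apply_moves, never from a script. Its argument "targets" is a list of rows, each a list of 7 numbers: the opening, from 0 (shut) to 1 (fully open), then the shift along the tool's x, y, z normalised to -1 to 1, where 1 is 1000 mm, then the turn, a rotation vector about the tool's x, y, z normalised to -1 to 1, where 1 is 90 degrees. In form: [[claw, tx, ty, tz, ax, ay, az], ...]. A call has 1 to 20 rows; each row shifts and turns the commanded pose from where the row before left it, along the tool's axes as they then stand; what a row does not reach is not made up. A row lasts 1/12 s, in which the tool goes at most 41.7 mm and 7.16 degrees, less where a joint would pass 70% of its speed; a pose out of reach is approached as far as the arm can. A call with a number of a shift or a turn outside -1 to 1 is refused whole. A call with a gripper value outside its range is refused whole. The fingers move at their own pace and stop on an object; "newtons" is the grip in N (left out, the last holds). Time passes only in rows, so rows that do not move let the fingers close. It gives the time, the measured TCP pose, the force, the opening and the grip force at its end, in the units of the state.
- get_state(): the state, without advancing time (a new reading comes with each control period).
- capture(name): name is "scene" or "top" or "wrist"; returns a dict with "frame" (400x640x3 uint8, red, green, blue), "range_z" (400x640 float32, m along the optical axis (not along the pixel's ray), 0 where there is no reading), "camera_matrix" (3x3 intrinsics, pixels), "T" (4x4, takes a point from camera to world coordinates). Camera axes: x right, y down, z forward; pixel columns grow to the right and rows downward; lengths in m; the calibration is good to about 2 mm. The wrist camera is an equidistant fisheye: a pixel r from the principal point sees the ray r / f radians off the axis. A picture is of the moment at which its call begins.
- close_job(): hands the job in; it is judged then, once.
The state is a dict: "time_s": time; "joints": joint angles; "qd": joint speeds; "joint_torque": joint torques, N m; "tcp_pos": TCP position; "eef_rot": TCP orientation; "contact_force": force on the tool from outside, world axes, zero at the start; "moment": the same for the moment, N m; "gripper_width": finger opening in m; "gripper_force": force on a finger pad.
Only numpy, scipy, OpenCV 4.12 (cv2) and the standard library are available. Lean on these libraries where they do the work, as an engineer would, in place of code of your own. Each camera call takes 0.05 s, during which the arm holds its last target. There are 200 camera calls.

## Working session

There is one attempt and no reset: what is moved stays moved. The work goes in short steps, Python scripts to look and compute and a tool call to move; the robot and the scene stay as the last step left them, time stands still between calls to the robot, and variables do not carry over. Pictures are saved under pics/ and viewed, at most 10 in all, crops included, and the job is handed in when it is done.

Besides the shell and the picture viewer there is one more tool, called after "Request:" as a command line: name --pt "numbers of a row" for each row, then --argument value for the rest. apply_moves: Moves the arm, as the interface text tells. Scaled input: -1 to 1 covers 1000 mm each way for a shift and 90 degrees each way for a turn. Its arguments: {"type":"object","properties":{"targets":{"type":"array","items":{"type":"array","items":{"type":"number"}}},"newtons":{"type":"number"}},"required":["targets"]}

```bash
mkdir -p pics; ls
python3 - <<'E'
from plant import *
import cv2,numpy as np
s=get_state();print(s)
for n in("scene","top"):
    c=capture(n);np.savez(f"{n}0.npz",**c);cv2.imwrite(f"pics/{n}0.png",c["frame"][...,::-1]);print(n,c["camera_matrix"],c["T"].round(4))
E
```

```text
pics
{'time_s': 0.0, 'joints': array([ 9.11626729e+01,  2.05917262e+01,  6.30979812e-01, -2.10192533e-02,
       -7.01360358e+01, -1.65065553e+01]), 'qd': array([-0.09984729,  0.03703771,  0.04821869, -0.02468346,  0.06960364,
       -0.08434023]), 'joint_torque': array([ 1.12222126e-03, -5.82722318e+01,  2.93054867e+01,  6.99725077e+00,
        6.98208998e-03, -1.50906371e-04]), 'tcp_pos': array([0.17851428, 0.65046232, 0.24459533]), 'eef_rot': array([ 1.79901592e+02, -8.55623600e-03, -1.53510338e+01]), 'contact_force': array([-0.18592026,  0.09787646, -0.39884042]), 'moment': array([-0.03880797,  0.00027994,  0.01859877]), 'gripper_force': 0.0, 'gripper_width': 0.08730017436842988}
scene [[439.46849472   0.         321.48229915]
 [  0.         439.46849472 195.70959813]
 [  0.           0.           1.        ]] [[ 0.7392 -0.4518  0.4994 -0.0261]
 [-0.6731 -0.4733  0.5682 -0.5286]
 [-0.0203 -0.7562 -0.654   0.8558]
 [ 0.      0.      0.      1.    ]]
top [[393.09111793   0.         322.31154122]
 [  0.         393.09111793 199.38807193]
 [  0.           0.           1.        ]] [[-0.0263 -0.9805  0.1948  0.3727]
 [-0.9995  0.0225 -0.0215  0.1119]
 [ 0.0167 -0.1953 -0.9806  0.9264]
 [ 0.      0.      0.      1.    ]]
```

View pics/scene0.png

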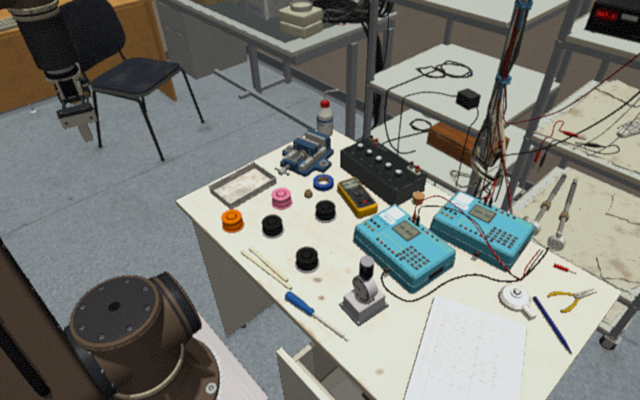

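View pics/top0.png

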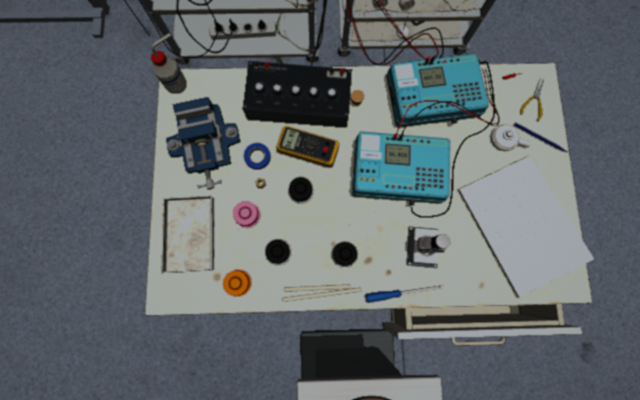

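The top view shows black feet at about (300,189), (277,251) and (345,253), the tester in its rest at about (425,245), and the tray at about (188,235). The scene view agrees with this, with feet at (325,210), (272,226) and (307,259) and the tester at (365,285).

```bash
cat > h.py <<'E'
import numpy as np,cv2
def cloud(c):
    K,T=c["camera_matrix"],c["T"];v,u=np.mgrid[:400,:640];d=c["range_z"]
    P=np.stack([(u-K[0,2])/K[0,0]*d,(v-K[1,2])/K[1,1]*d,d],-1)
    return P@T[:3,:3].T+T[:3,3]
def ray(c,u,v,z):
    K,T=c["camera_matrix"],c["T"];r=T[:3,:3]@np.array([(u-K[0,2])/K[0,0],(v-K[1,2])/K[1,1],1]);o=T[:3,3]
    return (o+r*(z-o[2])/r[2])[:2]
def proj(c,p):
    K,T=c["camera_matrix"],c["T"];q=K@(T[:3,:3].T@(np.array(p)-T[:3,3]));return q[:2]/q[2]
E
python3 - <<'E'
from h import *
for n,feet,tst in(("top",[(300,189),(277,251),(345,253)],(360,460,200,290)),("scene",[(325,210),(272,226),(307,259)],(330,400,240,330))):
    c=np.load(f"{n}0.npz");P=cloud(c);f=c["frame"].astype(int)
    ok=c["range_z"]>0
    print(n,"bench z",np.median(P[...,2][ok&(abs(P[...,2])<.02)]))
    dark=(f.max(-1)<75)
    for u,v in feet:
        m=np.zeros_like(ok);m[v-22:v+22,u-22:u+22]=1
        z=P[...,2]
        t=m&ok&dark&(z>.03)&(z<.045);q=P[t]
        (cx,cy),r=cv2.minEnclosingCircle(q[:,:2].astype(np.float32))
        # silhouette ray approach: dark blob top ellipse
        print((u,v),t.sum(),"mean",q.mean(0).round(4),"mid",((np.percentile(q,1,0)+np.percentile(q,99,0))/2).round(4),"circ",round(cx,4),round(cy,4),round(r,4))
    a,b,d,e=tst;m=np.zeros_like(ok);m[d:e,a:b]=1
    for lo,hi in((.15,.2),(.034,.046),(.003,.012)):
        t=m&ok&(P[...,2]>lo)&(P[...,2]<hi)
        q=P[t]
        if len(q)>5: print("tester",lo,len(q),q.mean(0).round(4),"box",cv2.minAreaRect(q[:,:2].astype(np.float32)),"z",np.percentile(q[:,2],[5,50,95]).round(4))
    if n=="top":
        t=ok&(P[...,2]>.019)&(P[...,2]<.035);t[:190]=0;t[280:]=0;t[:,:155]=0;t[:,222:]=0
        q=P[t];print("tray",len(q),cv2.minAreaRect(q[:,:2].astype(np.float32)))
        for v in range(195,290,1):pass
s=cv2.resize(cv2.cvtColor(np.load("top0.npz")["frame"],cv2.COLOR_RGB2BGR)[180:300,150:460],None,fx=2.5,fy=2.5,interpolation=cv2.INTER_CUBIC)
t=cv2.resize(cv2.cvtColor(np.load("scene0.npz")["frame"],cv2.COLOR_RGB2BGR)[150:340,190:410],None,fx=3.5,fy=3.5,interpolation=cv2.INTER_CUBIC)[:, :775]
cv2.imwrite("pics/topc.png",s);cv2.imwrite("pics/scc.png",t[270:,:])
E
```

```text
top bench z 0.0006096058753930489
(300, 189) 405 mean [0.5774 0.1432 0.0353] mid [0.5774 0.1434 0.035 ] circ 0.5776 0.1427 0.0272
(277, 251) 450 mean [0.4331 0.197  0.0353] mid [0.4328 0.1967 0.0353] circ 0.4332 0.197 0.0274
(345, 253) 441 mean [0.4243 0.0447 0.0356] mid [0.4245 0.0447 0.0351] circ 0.4246 0.0446 0.0271
tester 0.15 173 [ 0.4374 -0.1391  0.1579] box ((0.43775275349617004, -0.13951298594474792), (0.027066973969340324, 0.027582503855228424), 59.18729782104492) z [0.1555 0.1578 0.1602]
tester 0.034 496 [ 0.4366 -0.1359  0.0398] box ((0.47306910157203674, -0.14655408263206482), (0.06101912260055542, 0.15171265602111816), 78.415283203125) z [0.0364 0.0401 0.0425]
tester 0.003 749 [ 0.4465 -0.1261  0.0054] box ((0.44586896896362305, -0.11229540407657623), (0.24136292934417725, 0.20947949588298798), 88.29192352294922) z [0.0031 0.0048 0.0099]
tray 359 ((0.4800754189491272, 0.4041294455528259), (0.17181208729743958, 0.11267080157995224), 1.7796199321746826)
scene bench z 0.00273415235625063
(325, 210) 200 mean [0.5751 0.1405 0.0367] mid [0.5755 0.1417 0.0363] circ 0.6103 0.1473 0.0609
(272, 226) 220 mean [0.4294 0.1945 0.0367] mid [0.4295 0.1962 0.0359] circ 0.4313 0.1965 0.0265
(307, 259) 279 mean [0.4207 0.0418 0.0367] mid [0.421  0.0429 0.0359] circ 0.4219 0.0435 0.0264
tester 0.15 140 [ 0.4344 -0.1399  0.1583] box ((0.43538129329681396, -0.13927708566188812), (0.02663891762495041, 0.0283262487500906), 68.35594177246094) z [0.1514 0.1588 0.1609]
tester 0.034 540 [ 0.4572 -0.129   0.0403] box ((0.4939593970775604, -0.11531288921833038), (0.21466851234436035, 0.10984870791435242), 30.96752166748047) z [0.0353 0.0407 0.0441]
tester 0.003 968 [ 0.4597 -0.1083  0.0057] box ((0.48712775111198425, -0.09234941005706787), (0.2729012668132782, 0.16490153968334198), 46.84016418457031) z [0.0031 0.0049 0.0105]
```

View pics/topc.png

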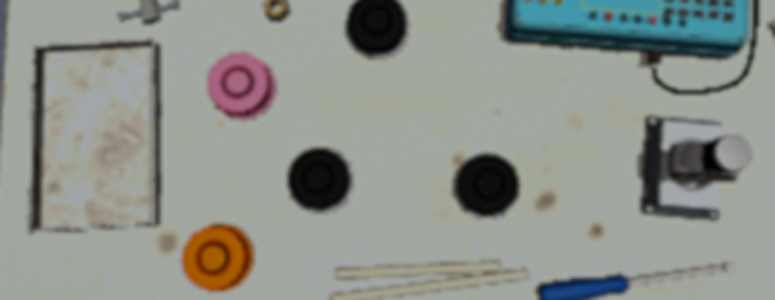

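The crop shows the rest at about (690,165), turned only slightly. The feet are round with centred tops. I'll move toward the tester and look with the wrist camera from above.

Request:
apply_moves --pt "1 0 0 0 0 0 -0.057" --pt "1 0 0 0 0 0 -0.057" --pt "1 0 0 0 0 0 -0.057" --pt "1 0.021 0.031 0 0 0 0" --pt "1 0.021 0.031 0 0 0 0" --pt "1 0.021 0.031 0 0 0 0" --pt "1 0.021 0.031 0 0 0 0" --pt "1 0.021 0.031 0 0 0 0" --pt "1 0.021 0.031 0 0 0 0" --pt "1 0.021 0.031 0 0 0 0" --pt "1 0.021 0.031 0 0 0 0" --pt "1 0.021 0.031 0 0 0 0" --pt "1 0.021 0.031 0 0 0 0" --pt "1 0.021 0.031 0 0 0 0" --pt "1 0.021 0.031 0 0 0 0" --pt "1 0.021 0.031 0 0 0 0" --pt "1 0 0.035 0 0 0 0" --pt "1 0 0.035 0 0 0 0" --pt "1 0 0.035 0 0 0 0" --pt "1 0 0.035 0 0 0 0"

```text
time_s: 1.77
tcp_pos: [0.4516, 0.1063, 0.2453]
eef_rot: [180.0, 0.0, 0.0]
contact_force: [0.6, 0.0, 0.2]
gripper_width: 0.0876
gripper_force: 0.0
```

Request:
apply_moves --pt "1 0 0.035 0 0 0 0" --pt "1 0 0.035 0 0 0 0" --pt "1 0 0.035 0 0 0 0" --pt "1 0 0.035 0 0 0 0" --pt "1 0 0.035 0 0 0 0" --pt "1 0 0.02 0 0 0 0" --pt "1 0 0 0 0 0 0" --pt "1 0 0 0 0 0 0"

```text
time_s: 2.43
tcp_pos: [0.4518, -0.0879, 0.2452]
eef_rot: [-180.0, 0.0, -0.1]
contact_force: [0.1, 0.2, -0.2]
gripper_width: 0.0873
gripper_force: 0.0
```

Run:
```python
from plant import *
from h import *
s=get_state();print(s["time_s"],s["tcp_pos"].round(4),s["eef_rot"].round(2),s["joints"].round(1))
c=capture("wrist");np.savez("w0.npz",**c);cv2.imwrite("pics/w0.png",c["frame"][...,::-1]);print(c["camera_matrix"],c["T"].round(4))
c=np.load("top0.npz");P=cloud(c)
q=P.reshape(-1,3);b=(abs(q[:,0]-.437)<.055)&(abs(q[:,1]+.139)<.05)&(c["range_z"].ravel()>0)
for lo,hi in((.037,.043),(.0035,.0085)):
    m=b&(q[:,2]>lo)&(q[:,2]<hi);print(lo,m.sum(),cv2.minAreaRect(q[m,:2].astype(np.float32)))
```

```text
2.4333 [ 0.4518 -0.0879  0.2452] [-1.8e+02  4.0e-02 -1.1e-01] [ 13.6  -0.1 -25.2  -0.  -65.   76.3]
[[309.70691629   0.         324.92698406]
 [  0.         309.70691629 204.82897242]
 [  0.           0.           1.        ]] [[-2.000e-03 -9.633e-01 -2.684e-01  5.235e-01]
 [-1.000e+00  1.900e-03  7.000e-04 -8.670e-02]
 [-1.000e-04  2.684e-01 -9.633e-01  3.839e-01]
 [ 0.000e+00  0.000e+00  0.000e+00  1.000e+00]]
0.037 448 ((0.4374545216560364, -0.13966409862041473), (0.05589703097939491, 0.07629089802503586), 83.16751861572266)
0.0035 259 ((0.43834781646728516, -0.13800664246082306), (0.08858156949281693, 0.10521741956472397), 89.86565399169922)
```

View pics/w0.png

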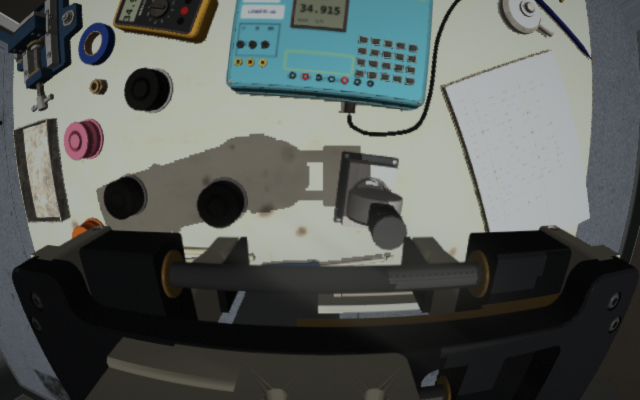

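The wrist view shows the tester cap at (387,228), the rest block at about (370,190), and feet at (148,88), (125,197) and (221,202). I'll build a cloud from the wrist depth as a cross-check.

```bash
cat >> h.py <<'E'
def wcloud(c):
    K,T=c["camera_matrix"],c["T"];v,u=np.mgrid[:400,:640];d=c["range_z"]
    x=(u-K[0,2])/K[0,0];y=(v-K[1,2])/K[1,1];r=np.hypot(x,y)+1e-9;k=np.tan(np.minimum(r,1.5))/r
    return np.stack([x*k*d,y*k*d,d],-1)@T[:3,:3].T+T[:3,3]
def rect(q,cx,cy,rx,ry,lo,hi):
    m=(abs(q[:,0]-cx)<rx)&(abs(q[:,1]-cy)<ry)&(q[:,2]>lo)&(q[:,2]<hi);return q[m]
E
python3 - <<'E'
from h import *
c=np.load("w0.npz");q=wcloud(c)[c["range_z"]>0].reshape(-1,3)
b=rect(q,.45,-.02,.1,.1,-.01,.01);print("bench",np.median(b[:,2]))
b=rect(q,.437,-.139,.055,.05,.036,.044);print(len(b),cv2.minAreaRect(b[:,:2].astype(np.float32)))
b=rect(q,.437,-.139,.03,.03,.15,.165);print(len(b),b.mean(0),cv2.minEnclosingCircle(b[:,:2].astype(np.float32)))
for p in((.577,.143),(.433,.197),(.424,.045)):
    b=rect(q,*p,.04,.04,.032,.041);print(len(b),b[:,2].mean(),cv2.minEnclosingCircle(b[:,:2].astype(np.float32)))
E
```

```text
bench -0.00040332326873682156
1226 ((0.43640395998954773, -0.13756617903709412), (0.05673595145344734, 0.07769975811243057), 83.07304382324219)
956 [ 0.4377266  -0.13712237  0.15722715] ((0.43694937229156494, -0.13745126128196716), 0.014911293983459473)
1128 0.0351569960764052 ((0.5779293179512024, 0.14425106346607208), 0.028420131653547287)
887 0.03511438552370582 ((0.4333743155002594, 0.1993357390165329), 0.02846183441579342)
1358 0.03517602458841933 ((0.42432019114494324, 0.045375555753707886), 0.02816280722618103)
```

Request:
apply_moves --pt "1 -0.0075 0.0253 0 0 0 0" --pt "1 -0.0073 0.0253 0 0 0 0.0" --pt "1 0 0 0.015 0 0 0.0767" --pt "1 0 0 0.025 0 0 0" --pt "1 0 0 0.025 0 0 0" --pt "1 0 0 0.025 0 0 0" --pt "1 0 0 0.025 0 0 0" --pt "1 0 0 0 0 0 0" --pt "1 0 0 0 0 0 0"

```text
time_s: 3.23
tcp_pos: [0.437, -0.1368, 0.1301]
eef_rot: [180.0, 0.2, -6.8]
contact_force: [0.8, 0.2, 0.5]
gripper_width: 0.0877
gripper_force: 0.0
```

Request:
apply_moves --pt "0 0 0 0 0 0 0" --pt "0 0 0 0 0 0 0" --pt "0 0 0 0 0 0 0" --pt "0 0 0 0 0 0 0" --pt "0 0 0 0 0 0 0" --pt "0 0 0 0 0 0 0" --pt "0 0 0 0 0 0 0" --pt "0 0 0 0 0 0 0" --newtons 45

```text
time_s: 3.9
tcp_pos: [0.4375, -0.1375, 0.1307]
eef_rot: [-180.0, -0.0, -6.9]
contact_force: [0.2, 0.6, -0.3]
gripper_width: 0.0395
gripper_force: 0.0
```

Request:
apply_moves --pt "0 0 0 0 0 0 0" --pt "0 0 0 0 0 0 0" --pt "0 0 0 0 0 0 0" --pt "0 0 0 0 0 0 0" --pt "0 0 0 0 0 0 0" --pt "0 0 0 0 0 0 0"

```text
time_s: 4.4
tcp_pos: [0.4375, -0.1375, 0.1306]
eef_rot: [180.0, 0.0, -6.9]
contact_force: [-0.6, -0.9, 0.7]
gripper_width: 0.0263
gripper_force: 45.0
```

Request:
apply_moves --pt "0 0 0 0 0 0 0" --pt "0 0 0 0 0 0 0" --pt "0 0 0 0 0 0 0"

```text
time_s: 4.65
tcp_pos: [0.4375, -0.1375, 0.1306]
eef_rot: [180.0, 0.0, -6.9]
contact_force: [-0.3, -2.0, -0.1]
gripper_width: 0.0266
gripper_force: 45.0
```

Run:
```python
from plant import *
from h import *
s=get_state();print(s["gripper_width"],s["contact_force"],s["moment"])
c=capture("scene");a=c["frame"][...,::-1][220:330,310:430];cv2.imwrite("pics/g1.png",cv2.resize(a,None,fx=5,fy=5,interpolation=cv2.INTER_CUBIC))
```

```text
0.02660062344292682 [-0.28413127 -1.96595153 -0.05175064] [-0.28774082  0.10431098  0.02793671]
```

View pics/g1.png

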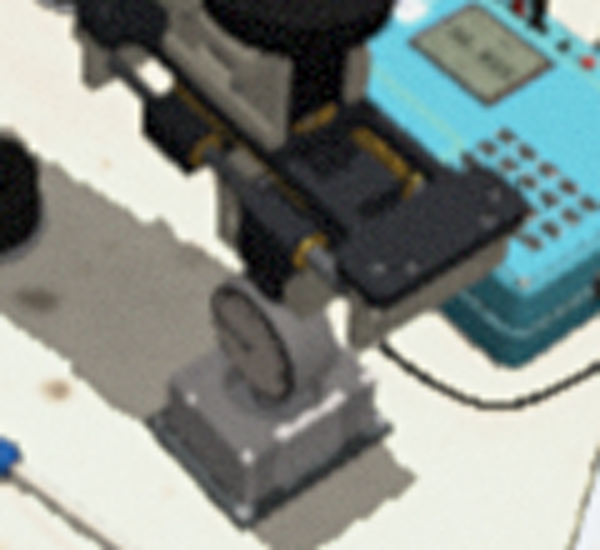

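The scene crop shows the jaws round the grip with the dial squarely facing −x, at (250,340). I'll lift slowly and check.

Request:
apply_moves --pt "0 0 0 -0.005 0 0 0" --pt "0 0 0 -0.01 0 0 0" --pt "0 0 0 -0.015 0 0 0" --pt "0 0 0 -0.015 0 0 0" --pt "0 0 0 -0.02 0 0 0" --pt "0 0 0 -0.02 0 0 0" --pt "0 0 0 -0.02 0 0 0" --pt "0 0 0 0 0 0 0" --pt "0 0 0 0 0 0 0" --pt "0 0 0 0 0 0 0"

```text
time_s: 5.53
tcp_pos: [0.4367, -0.1372, 0.2346]
eef_rot: [-180.0, 0.1, -6.9]
contact_force: [-0.2, -0.5, -3.8]
gripper_width: 0.0268
gripper_force: 45.0
```

Run:
```python
from plant import *
from h import *
s=get_state();print(s["gripper_width"],s["contact_force"],s["moment"])
c=capture("scene");np.savez("s1.npz",**c);a=c["frame"][...,::-1][180:320,310:450]
b=capture("wrist");np.savez("w1.npz",**b);b=b["frame"][...,::-1][120:260,255:395]
cv2.imwrite("pics/g2.png",cv2.resize(np.hstack([a,b]),None,fx=2.8,fy=2.8,interpolation=cv2.INTER_CUBIC))
```

```text
0.0267673261626108 [-0.1643815  -0.53817673 -3.84851013] [-0.0189355   0.11034546  0.01604956]
```

View pics/g2.png

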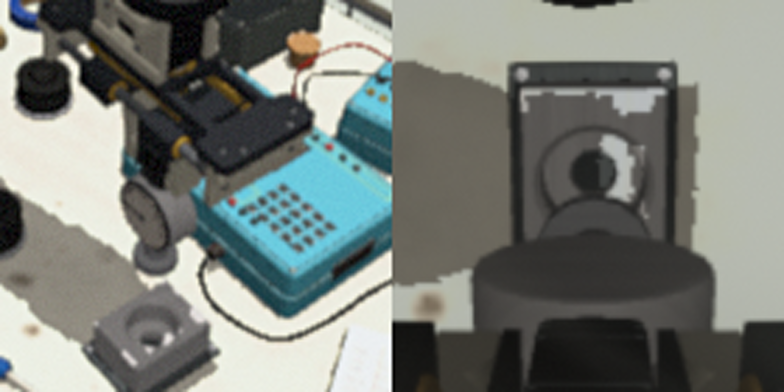

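In the scene crop the tester hangs upright and clear of the rest. In the wrist crop the case, foot and well all line up near column 593. I'll check the tilt from depth.

Run:
```python
from h import *
from plant import get_state
s=get_state();t=s["tcp_pos"]
y=np.radians(s["eef_rot"][2]);R=np.array([[np.cos(y),-np.sin(y),0],[np.sin(y),np.cos(y),0],[0,0,1]])
for n,f in(("w1",wcloud),("s1",cloud)):
    c=np.load(n+".npz");q=(f(c)[c["range_z"]>0].reshape(-1,3)-t)@R
    m=(abs(q[:,0])<.045)&(abs(q[:,1])<.045)&(q[:,2]<-.01)&(q[:,2]>-.13);q=q[m]
    print(n,len(q),"zmin",q[:,2].min())
    for z in np.arange(-.125,-.02,.007):
        b=q[(q[:,2]>=z)&(q[:,2]<z+.007)]
        if len(b)>4:print(round(z+.0035,4),len(b),"x",np.percentile(b[:,0],[3,97]).round(4),"y",np.percentile(b[:,1],[3,97]).round(4))
```

```text
w1 3724 zmin -0.11502477415849094
-0.1145 32 x [0.0047 0.0152] y [-0.0157  0.0114]
-0.1075 371 x [0.0048 0.0142] y [-0.0134  0.0135]
-0.1005 32 x [0.0053 0.0137] y [-0.0141  0.0082]
-0.0795 96 x [0.0103 0.0115] y [-0.0146  0.0159]
-0.0725 141 x [0.0105 0.0116] y [-0.0185  0.0209]
-0.0655 205 x [0.0104 0.0116] y [-0.0229  0.0241]
-0.0585 219 x [0.0106 0.0118] y [-0.025   0.0258]
-0.0515 359 x [0.0007 0.0119] y [-0.0281  0.028 ]
-0.0445 389 x [0.0004 0.0116] y [-0.0265  0.0266]
-0.0375 561 x [0.002  0.0119] y [-0.0226  0.0228]
-0.0305 705 x [-0.0042  0.0117] y [-0.0152  0.0161]
-0.0235 26 x [0.0084 0.0106] y [-0.0098  0.0086]
s1 712 zmin -0.11373274730422067
-0.1145 9 x [-0.019   0.0078] y [-0.0157  0.0012]
-0.1075 44 x [-0.0193  0.012 ] y [-0.0177  0.0137]
-0.1005 93 x [-0.0187  0.0092] y [-0.0171  0.0115]
-0.0935 14 x [-0.0113 -0.0002] y [-0.0098 -0.0008]
-0.0795 11 x [-0.0178 -0.0159] y [-0.0105  0.0114]
-0.0725 28 x [-0.0178 -0.015 ] y [-0.0216  0.0181]
-0.0655 42 x [-0.0179  0.0005] y [-0.0269  0.023 ]
-0.0585 59 x [-0.0184  0.0062] y [-0.0288  0.0208]
-0.0515 75 x [-0.018   0.0063] y [-0.0292  0.024 ]
-0.0445 72 x [-0.0175  0.0077] y [-0.0283  0.0224]
-0.0375 92 x [-0.0177  0.0087] y [-0.0257  0.0217]
-0.0305 97 x [-0.0168  0.0073] y [-0.0213  0.0161]
-0.0235 19 x [-0.0154 -0.0069] y [-0.0109  0.0046]
```

Request:
apply_moves --pt "0 0 0 0 0 0 -0.0767" --pt "0 -0.0018 -0.0304 0 0 0 0" --pt "0 -0.0018 -0.0304 0 0 0 0" --pt "0 -0.0018 -0.0304 0 0 0 0" --pt "0 -0.0018 -0.0304 0 0 0 0" --pt "0 -0.002 -0.0304 0 0 0 0" --pt "0 -0.002 -0.0304 0 0 0 0" --pt "0 0 0 0.02 0 0 0" --pt "0 0 0 0.02 0 0 0" --pt "0 0 0 0.02 0 0 0" --pt "0 0 0 0.01 0 0 0" --pt "0 0 0 0 0 0 0" --pt "0 0 0 0 0 0 0" --pt "0 0 0 0 0 0 0"

```text
time_s: 6.8
tcp_pos: [0.4265, 0.045, 0.1659]
eef_rot: [180.0, -0.0, 0.1]
contact_force: [-0.3, -0.1, -2.4]
gripper_width: 0.0265
gripper_force: 45.0
```

```bash
cat > chk.py <<'E'
from plant import *
from h import *
import sys
fx,fy=map(float,sys.argv[1:3])
s=get_state();t=s["tcp_pos"];print(s["time_s"],t.round(4),s["contact_force"].round(2),s["eef_rot"].round(2))
c=capture("wrist");q=wcloud(c)[c["range_z"]>0].reshape(-1,3)
b=rect(q,t[0]+.02,t[1],.04,.04,t[2]-.08,t[2]-.035);print("case back x",np.percentile(b[:,0],97)-.013,"y",(b[:,1].min()+b[:,1].max())/2)
b=rect(q,fx,fy,.045,.045,.031,.041);print("foot top far x",np.percentile(b[:,0],99.5)-.028,"y",(np.percentile(b[:,1],.5)+np.percentile(b[:,1],99.5))/2,b[:,2].mean())
E
python3 chk.py .4243 .045
```

```text
6.8 [0.4265 0.045  0.1659] [-0.33 -0.07 -2.36] [ 1.7999e+02 -1.0000e-02  5.0000e-02]
case back x 0.42690787332982577 y 0.04560369161999042
foot top far x 0.4238989868245854 y 0.04577820046769335 0.035277997276549775
```

Request:
apply_moves --pt "0 -0.002 0 0.003 0 0 0" --pt "0 0 0 0.003 0 0 0" --pt "0 0 0 0.002 0 0 0" --pt "0 0 0 0.002 0 0 0" --pt "0 0 0 0.001 0 0 0" --pt "0 0 0 0 0 0 0" --pt "0 0 0 0 0 0 0"

```text
time_s: 7.43
tcp_pos: [0.4246, 0.045, 0.155]
eef_rot: [-180.0, -0.1, 0.1]
contact_force: [0.9, 0.3, 1.6]
gripper_width: 0.0262
gripper_force: 45.0
```

Request:
apply_moves --pt "0 0 0 0.001 0 0 0" --pt "0 0 0 0.001 0 0 0" --pt "0 0 0 0 0 0 0" --pt "0 0 0 0 0 0 0"

```text
time_s: 7.77
tcp_pos: [0.4242, 0.045, 0.1526]
eef_rot: [-180.0, -0.0, 0.0]
contact_force: [0.6, -0.3, 2.6]
gripper_width: 0.0264
gripper_force: 45.0
```

Request:
apply_moves --pt "0 0 0 0.001 0 0 0" --pt "0 0 0 0.0005 0 0 0" --pt "0 0 0 0 0 0 0" --pt "0 0 0 0 0 0 0"

```text
time_s: 8.1
tcp_pos: [0.4241, 0.0449, 0.151]
eef_rot: [180.0, 0.0, 0.0]
contact_force: [-0.5, 0.6, 2.0]
gripper_width: 0.0264
gripper_force: 45.0
```

Request:
apply_moves --pt "0 0 0 0.0005 0 0 0" --pt "0 0 0 0 0 0 0" --pt "0 0 0 0 0 0 0"

```text
time_s: 8.35
tcp_pos: [0.4241, 0.0449, 0.1506]
eef_rot: [-180.0, -0.0, 0.0]
contact_force: [-0.1, 0.2, 1.6]
gripper_width: 0.0265
gripper_force: 45.0
```

Request:
apply_moves --pt "0 0 0 0.0005 0 0 0" --pt "0 0 0 0 0 0 0" --pt "0 0 0 0 0 0 0"

```text
time_s: 8.6
tcp_pos: [0.4241, 0.0449, 0.1501]
eef_rot: [-180.0, -0.0, 0.0]
contact_force: [-0.7, 0.5, 1.9]
gripper_width: 0.0264
gripper_force: 45.0
```

Request:
apply_moves --pt "0 0 0 0.0004 0 0 0" --pt "0 0 0 0 0 0 0" --pt "0 0 0 0 0 0 0"

```text
time_s: 8.85
tcp_pos: [0.4241, 0.0449, 0.1497]
eef_rot: [-180.0, -0.0, 0.0]
contact_force: [-0.4, -0.4, 2.7]
gripper_width: 0.0263
gripper_force: 45.0
```

Request:
apply_moves --pt "0 0 0 0.0004 0 0 0" --pt "0 0 0 0 0 0 0" --pt "0 0 0 0 0 0 0"

```text
time_s: 9.1
tcp_pos: [0.4244, 0.0449, 0.1496]
eef_rot: [-180.0, -0.0, 0.1]
contact_force: [-0.7, -0.5, 4.6]
gripper_width: 0.0264
gripper_force: 45.0
```

Request:
apply_moves --pt "0 0 0 0.0004 0 0 0" --pt "0 0 0 0 0 0 0" --pt "0 0 0 0 0 0 0"

```text
time_s: 9.35
tcp_pos: [0.4247, 0.045, 0.1495]
eef_rot: [-180.0, -0.1, 0.1]
contact_force: [-0.4, -2.0, 7.6]
gripper_width: 0.0263
gripper_force: 45.0
```

Request:
apply_moves --pt "0 0 0 -0.01 0 0 0" --pt "0 0 0 -0.02 0 0 0" --pt "0 0.0019 -0.0307 0 0 0 0" --pt "0 0.0019 -0.0307 0 0 0 0" --pt "0 0.0019 -0.0307 0 0 0 0" --pt "0 0.0019 -0.0307 0 0 0 0" --pt "0 0.0019 -0.0307 0 0 0 0" --pt "0 0 0 0.008 0 0 0" --pt "0 0 0 0.008 0 0 0" --pt "0 0 0 0 0 0 0" --pt "0 0 0 0 0 0 0" --pt "0 0 0 0 0 0 0"

```text
time_s: 10.35
tcp_pos: [0.4332, 0.1975, 0.1627]
eef_rot: [180.0, 0.0, -0.0]
contact_force: [0.4, -1.1, -3.6]
gripper_width: 0.0261
gripper_force: 45.0
```

```bash
python3 chk.py .4332 .198
```

```text
10.35 [0.4332 0.1975 0.1627] [ 0.42 -1.13 -3.65] [ 1.7996e+02  4.0000e-02 -0.0000e+00]
case back x 0.43378929980864384 y 0.1979257925876114
foot top far x 0.4326727499774983 y 0.20001999610997317 0.03525624529309529
```

Request:
apply_moves --pt "0 0 -0.001 0.003 0 0 0" --pt "0 0 0 0.002 0 0 0" --pt "0 0 0 0.001 0 0 0" --pt "0 0 0 0.001 0 0 0" --pt "0 0 0 0.001 0 0 0" --pt "0 0 0 0.001 0 0 0" --pt "0 0 0 0.001 0 0 0" --pt "0 0 0 0 0 0 0" --pt "0 0 0 0 0 0 0"

```text
time_s: 11.15
tcp_pos: [0.4339, 0.1997, 0.1533]
eef_rot: [-180.0, -0.1, 0.1]
contact_force: [-0.4, 0.0, 4.4]
gripper_width: 0.0262
gripper_force: 45.0
```

Request:
apply_moves --pt "0 0 0 0.001 0 0 0" --pt "0 0 0 0.0005 0 0 0" --pt "0 0 0 0 0 0 0" --pt "0 0 0 0 0 0 0"

```text
time_s: 11.48
tcp_pos: [0.434, 0.1998, 0.152]
eef_rot: [-180.0, -0.1, 0.1]
contact_force: [-0.8, -1.4, 6.2]
gripper_width: 0.0269
gripper_force: 45.0
```

Request:
apply_moves --pt "0 0 0 0.0005 0 0 0" --pt "0 0 0 0.0005 0 0 0" --pt "0 0 0 0 0 0 0" --pt "0 0 0 0 0 0 0"

```text
time_s: 11.82
tcp_pos: [0.4341, 0.1998, 0.1511]
eef_rot: [-180.0, -0.1, 0.1]
contact_force: [-0.2, -0.7, 6.7]
gripper_width: 0.0264
gripper_force: 45.0
```

Request:
apply_moves --pt "0 0 0 0.0005 0 0 0" --pt "0 0 0 0.0005 0 0 0" --pt "0 0 0 0 0 0 0" --pt "0 0 0 0 0 0 0"

```text
time_s: 12.15
tcp_pos: [0.4341, 0.1998, 0.1501]
eef_rot: [-180.0, -0.1, 0.1]
contact_force: [-0.2, -1.1, 7.1]
gripper_width: 0.0265
gripper_force: 45.0
```

Request:
apply_moves --pt "0 0 0 0.0005 0 0 0" --pt "0 0 0 0 0 0 0" --pt "0 0 0 0 0 0 0"

```text
time_s: 12.4
tcp_pos: [0.4342, 0.1999, 0.1497]
eef_rot: [-179.9, -0.1, 0.1]
contact_force: [0.7, -0.4, 7.5]
gripper_width: 0.0264
gripper_force: 45.0
```

Request:
apply_moves --pt "0 0 0 0.0004 0 0 0" --pt "0 0 0 0 0 0 0" --pt "0 0 0 0 0 0 0"

```text
time_s: 12.65
tcp_pos: [0.4344, 0.2, 0.1496]
eef_rot: [-179.9, -0.1, 0.1]
contact_force: [-0.0, -0.5, 8.8]
gripper_width: 0.0261
gripper_force: 45.0
```

Request:
apply_moves --pt "0 0 0 0.0004 0 0 0" --pt "0 0 0 0 0 0 0" --pt "0 0 0 0 0 0 0"

```text
time_s: 12.9
tcp_pos: [0.4347, 0.2001, 0.1495]
eef_rot: [-179.9, -0.2, 0.1]
contact_force: [-1.1, -1.9, 12.8]
gripper_width: 0.0263
gripper_force: 45.0
```

Request:
apply_moves --pt "0 0 0 0.0003 0 0 0" --pt "0 0 0 0 0 0 0" --pt "0 0 0 0 0 0 0"

```text
time_s: 13.15
tcp_pos: [0.4349, 0.2002, 0.1495]
eef_rot: [-179.9, -0.2, 0.1]
contact_force: [-0.7, -1.0, 14.2]
gripper_width: 0.0263
gripper_force: 45.0
```

Request:
apply_moves --pt "0 0 0 -0.01 0 0 0" --pt "0 0 0 -0.022 0 0 0" --pt "0 0.0289 0.0111 0 0 0 0" --pt "0 0.0289 0.0111 0 0 0 0" --pt "0 0.0289 0.0111 0 0 0 0" --pt "0 0.0289 0.0111 0 0 0 0" --pt "0 0.0289 0.0111 0 0 0 0" --pt "0 0 0 0.008 0 0 0" --pt "0 0 0 0.008 0 0 0" --pt "0 0 0 0 0 0 0" --pt "0 0 0 0 0 0 0" --pt "0 0 0 0 0 0 0"

```text
time_s: 14.15
tcp_pos: [0.5773, 0.1444, 0.1638]
eef_rot: [180.0, 0.0, 0.1]
contact_force: [0.4, 0.7, -3.7]
gripper_width: 0.0265
gripper_force: 45.0
```

```bash
python3 chk.py .578 .1437
```

```text
14.15 [0.5773 0.1444 0.1638] [ 0.4   0.65 -3.66] [1.7999e+02 2.0000e-02 1.0000e-01]
case back x 0.5785161533309722 y 0.14476849565062358
foot top far x 0.5771385099306453 y 0.14511498392951988 0.035330769835779374
```

Request:
apply_moves --pt "0 0 0 0.003 0 0 0" --pt "0 0 0 0.003 0 0 0" --pt "0 0 0 0.001 0 0 0" --pt "0 0 0 0.001 0 0 0" --pt "0 0 0 0.001 0 0 0" --pt "0 0 0 0.001 0 0 0" --pt "0 0 0 0.001 0 0 0" --pt "0 0 0 0 0 0 0" --pt "0 0 0 0 0 0 0"

```text
time_s: 14.95
tcp_pos: [0.5782, 0.1441, 0.1529]
eef_rot: [-180.0, -0.0, 0.0]
contact_force: [-0.6, 0.0, 1.5]
gripper_width: 0.0263
gripper_force: 45.0
```

Request:
apply_moves --pt "0 0 0 0.001 0 0 0" --pt "0 0 0 0.0005 0 0 0" --pt "0 0 0 0 0 0 0" --pt "0 0 0 0 0 0 0"

```text
time_s: 15.28
tcp_pos: [0.578, 0.144, 0.1512]
eef_rot: [180.0, 0.0, 0.0]
contact_force: [0.3, 1.7, 2.4]
gripper_width: 0.0264
gripper_force: 45.0
```

Request:
apply_moves --pt "0 0 0 0.0005 0 0 0" --pt "0 0 0 0.0005 0 0 0" --pt "0 0 0 0 0 0 0" --pt "0 0 0 0 0 0 0"

```text
time_s: 15.62
tcp_pos: [0.578, 0.144, 0.1502]
eef_rot: [180.0, 0.0, 0.0]
contact_force: [0.2, 1.0, 0.4]
gripper_width: 0.0267
gripper_force: 45.0
```

Request:
apply_moves --pt "0 0 0 0.0005 0 0 0" --pt "0 0 0 0 0 0 0" --pt "0 0 0 0 0 0 0"

```text
time_s: 15.87
tcp_pos: [0.5781, 0.144, 0.1498]
eef_rot: [180.0, -0.0, 0.0]
contact_force: [0.6, 0.4, 0.6]
gripper_width: 0.0265
gripper_force: 45.0
```

Request:
apply_moves --pt "0 0 0 0.0004 0 0 0" --pt "0 0 0 0 0 0 0" --pt "0 0 0 0 0 0 0"

```text
time_s: 16.12
tcp_pos: [0.5782, 0.1441, 0.1496]
eef_rot: [-180.0, -0.0, 0.1]
contact_force: [0.1, -0.1, 5.1]
gripper_width: 0.0264
gripper_force: 45.0
```

Request:
apply_moves --pt "0 0 0 0.0004 0 0 0" --pt "0 0 0 0 0 0 0" --pt "0 0 0 0 0 0 0"

```text
time_s: 16.37
tcp_pos: [0.5785, 0.1441, 0.1496]
eef_rot: [-180.0, -0.1, 0.1]
contact_force: [0.0, -0.8, 5.9]
gripper_width: 0.0265
gripper_force: 45.0
```

Request:
apply_moves --pt "0 0 0 0.0004 0 0 0" --pt "0 0 0 0 0 0 0" --pt "0 0 0 0 0 0 0"

```text
time_s: 16.62
tcp_pos: [0.5787, 0.1442, 0.1495]
eef_rot: [-180.0, -0.1, 0.1]
contact_force: [0.8, -1.7, 6.8]
gripper_width: 0.0267
gripper_force: 45.0
```

Forces while pressing were about 5 N on C, 10 N on B and 5 N on A, so foot B at (0.433,0.199) is the hard one. Next I return the tester.

Request:
apply_moves --pt "0 0 0 -0.01 0 0 0" --pt "0 0 0 -0.025 0 0 0" --pt "0 0 0 -0.03 0 0 0" --pt "0 0 0 -0.025 0 0 0" --pt "0 -0.0155 0.0314 0 0 0 0" --pt "0 -0.0155 0.0314 0 0 0 0" --pt "0 -0.0155 0.0314 0 0 0 0" --pt "0 -0.0155 0.0314 0 0 0 0" --pt "0 -0.0155 0.0314 0 0 0 0" --pt "0 -0.0155 0.0314 0 0 0 0" --pt "0 -0.0155 0.0314 0 0 0 0" --pt "0 -0.0155 0.0314 0 0 0 0" --pt "0 -0.0155 0.0314 0 0 0 0" --pt "0 0 0 0 0 0 0.0767" --pt "0 0 0 0 0 0 0" --pt "0 0 0 0 0 0 0" --pt "0 0 0 0 0 0 0"

```text
time_s: 18.03
tcp_pos: [0.4389, -0.1382, 0.2384]
eef_rot: [-180.0, 0.0, -6.7]
contact_force: [0.9, -0.1, -2.8]
gripper_width: 0.0267
gripper_force: 45.0
```

```bash
cat > rc.py <<'E'
from plant import *
from h import *
s=get_state();t=s["tcp_pos"];print(s["time_s"],t.round(4),s["contact_force"].round(2),s["eef_rot"].round(2))
y=np.radians(-6.9);R=np.array([[np.cos(y),-np.sin(y),0],[np.sin(y),np.cos(y),0],[0,0,1]])
c=capture("wrist");q=(wcloud(c)[c["range_z"]>0].reshape(-1,3)-t)@R   # tool-aligned, relative to TCP
z=q[:,2]+t[2];P=lambda a,p:np.percentile(a,p).round(4)
b=q[(abs(q[:,0])<.06)&(abs(q[:,1])<.05)&(z>.036)&(z<.044)];print("block x",P(b[:,0],[.5,99.5]),"-> ctr x from far edge",P(b[:,0],99.5)-.038,"y",P(b[:,1],[.5,99.5]),(P(b[:,1],.5)+P(b[:,1],99.5))/2)
b=q[(abs(q[:,0])<.03)&(abs(q[:,1])<.04)&(q[:,2]<-.035)&(q[:,2]>-.08)];print("case axis x",P(b[:,0],97)-.013,"y",(b[:,1].min()+b[:,1].max())/2)
b=q[(abs(q[:,0])<.03)&(abs(q[:,1])<.03)&(q[:,2]<-.1)&(q[:,2]>-.12)];print("foot axis x",P(b[:,0],99)-.0175,"y",P(b[:,1],[1,99]).mean())
E
python3 rc.py
```

```text
18.0333 [ 0.4389 -0.1382  0.2384] [ 0.86 -0.15 -2.81] [-1.7999e+02  3.0000e-02 -6.6700e+00]
block x [-0.0203  0.0353] -> ctr x from far edge -0.002700000000000001 y [-0.0274  0.0279] 0.0002500000000000002
case axis x -0.0004999999999999987 y -0.0001290082993810112
foot axis x -0.0012000000000000031 y -0.0002500000000000002
```

Request:
apply_moves --pt "0 -0.0018 0 0.02 0 0 0" --pt "0 0 0 0.02 0 0 0" --pt "0 0 0 0.02 0 0 0" --pt "0 0 0 0.015 0 0 0" --pt "0 0 0 0.01 0 0 0" --pt "0 0 0 0.01 0 0 0" --pt "0 0 0 0.006 0 0 0" --pt "0 0 0 0.003 0 0 0" --pt "0 0 0 0 0 0 0" --pt "0 0 0 0 0 0 0"

```text
time_s: 18.92
tcp_pos: [0.4374, -0.1382, 0.1349]
eef_rot: [180.0, -0.0, -6.8]
contact_force: [0.1, 0.2, -3.3]
gripper_width: 0.0266
gripper_force: 45.0
```

Request:
apply_moves --pt "0 0 0 0.001 0 0 0" --pt "0 0 0 0.001 0 0 0" --pt "0 0 0 0.001 0 0 0" --pt "0 0 0 0 0 0 0" --pt "0 0 0 0 0 0 0"

```text
time_s: 19.33
tcp_pos: [0.437, -0.1385, 0.1317]
eef_rot: [-180.0, -0.0, -6.9]
contact_force: [0.9, 0.5, -2.9]
gripper_width: 0.0268
gripper_force: 45.0
```

Request:
apply_moves --pt "0 0 0 0.001 0 0 0" --pt "0 0 0 0.0005 0 0 0" --pt "0 0 0 0 0 0 0" --pt "0 0 0 0 0 0 0"

```text
time_s: 19.67
tcp_pos: [0.4375, -0.1386, 0.1305]
eef_rot: [180.0, -0.1, -6.8]
contact_force: [0.3, -1.3, 1.9]
gripper_width: 0.0261
gripper_force: 45.0
```

Request:
apply_moves --pt "0 0 0 0.0005 0 0 0" --pt "0 0 0 0 0 0 0" --pt "0 0 0 0 0 0 0"

```text
time_s: 19.92
tcp_pos: [0.4379, -0.1386, 0.1305]
eef_rot: [180.0, -0.1, -6.8]
contact_force: [-0.8, -0.2, 6.2]
gripper_width: 0.0264
gripper_force: 45.0
```

Standing on the well floor. Release and rise.

Request:
apply_moves --pt "0.5 0 0 -0.0005 0 0 0" --pt "1 0 0 0 0 0 0" --pt "1 0 0 0 0 0 0" --pt "1 0 0 0 0 0 0" --pt "1 0 0 0 0 0 0" --pt "1 0 0 0 0 0 0" --pt "1 0 0 0 0 0 0" --pt "1 0 0 0 0 0 0" --pt "1 0 0 0 0 0 0" --pt "1 0 0 0 0 0 0" --pt "1 0 0 0 0 0 0"

```text
time_s: 20.83
tcp_pos: [0.437, -0.1385, 0.1301]
eef_rot: [-180.0, -0.0, -6.9]
contact_force: [0.3, -0.2, -0.7]
gripper_width: 0.0872
gripper_force: 0.0
```

Request:
apply_moves --pt "1 0 0 -0.01 0 0 0" --pt "1 0 0 -0.02 0 0 0" --pt "1 0 0 -0.03 0 0 0" --pt "1 0 0 -0.03 0 0 0" --pt "1 0 0 -0.03 0 0 -0.0767" --pt "1 0 0 0 0 0 0" --pt "1 0 0 0 0 0 0"

```text
time_s: 21.42
tcp_pos: [0.4379, -0.1384, 0.2518]
eef_rot: [-180.0, -0.2, 0.1]
contact_force: [-1.0, 0.5, -1.2]
gripper_width: 0.0876
gripper_force: 0.0
```

Run:
```python
from plant import *
from h import *
s=get_state();print(s["time_s"],s["tcp_pos"].round(4),s["gripper_width"])
for n,f in(("wrist",wcloud),("scene",cloud),("top",cloud)):
    c=capture(n);np.savez(n+"2.npz",**c);q=f(c)[c["range_z"]>0].reshape(-1,3)
    b=rect(q,.437,-.139,.03,.03,.15,.165)
    if len(b)>5:print(n,"cap",cv2.minEnclosingCircle(b[:,:2].astype(np.float32)),np.median(b[:,2]))
    for p in((.4332,.199),):
        for lo,hi in((.032,.041),(.001,.01)):
            b=rect(q,*p,.04,.04,lo,hi)
            if len(b)>5:print(n,"B",cv2.minEnclosingCircle(b[:,:2].astype(np.float32)))
    if n!="wrist":
        b=rect(q,.48,.404,.075,.105,.019,.033);print("tray",cv2.minAreaRect(b[:,:2].astype(np.float32)),len(b))
```

```text
21.4167 [ 0.4379 -0.1384  0.2518] 0.08757876530039545
wrist cap ((0.4369949698448181, -0.1386597752571106), 0.014748548157513142) 0.15744753925167243
wrist B ((0.43362587690353394, 0.1992550492286682), 0.028192022815346718)
wrist B ((0.43029510974884033, 0.19922196865081787), 0.048947304487228394)
scene cap ((0.4354003667831421, -0.13974125683307648), 0.01537090353667736) 0.15905112940558297
scene B ((0.4322466552257538, 0.2000226378440857), 0.02988697960972786)
scene B ((0.4309696853160858, 0.1978420913219452), 0.05378212779760361)
tray ((0.4787134528160095, 0.40584665536880493), (0.1477929800748825, 0.11778634041547775), 0.94175124168396) 243
top B ((0.43405890464782715, 0.1976059079170227), 0.027854494750499725)
top B ((0.43301621079444885, 0.19897888600826263), 0.05366390198469162)
tray ((0.480668842792511, 0.40376535058021545), (0.14933738112449646, 0.11409087479114532), 0.7833681106567383) 212
```

The tester stands back in its rest with its cap at 0.1575. The tray's long side runs along world x, so I turn the gripper 90° to close along x for the foot.

Request:
apply_moves --pt "1 0 0 0 0 0 0.077" --pt "1 0 0 0 0 0 0.077" --pt "1 0 0 0 0 0 0.077" --pt "1 0 0 0 0 0 0.077" --pt "1 0 0 0 0 0 0.077" --pt "1 0 0 0 0 0 0.077" --pt "1 0 0 0 0 0 0.077" --pt "1 0 0 0 0 0 0.077" --pt "1 0 0 0 0 0 0.077" --pt "1 0 0 0 0 0 0.077" --pt "1 0 0 0 0 0 0.077" --pt "1 0 0 0 0 0 0.077" --pt "1 0 0 0 0 0 0.077" --pt "1 0 0 0 0 0 0" --pt "1 0 0 0 0 0 0"

```text
time_s: 22.82
tcp_pos: [0.4366, -0.1385, 0.2491]
eef_rot: [179.9, -0.0, -89.8]
contact_force: [-0.4, 0.1, 0.2]
gripper_width: 0.0877
gripper_force: 0.0
```

Request:
apply_moves --pt "1 -0.0337 0.0004 0 0 0 0" --pt "1 -0.0337 0.0004 0 0 0 0" --pt "1 -0.0337 0.0004 0 0 0 0" --pt "1 -0.0337 0.0004 0 0 0 0" --pt "1 -0.0337 0.0004 0 0 0 0" --pt "1 -0.0337 0.0004 0 0 0 0" --pt "1 -0.0337 0.0004 0 0 0 0" --pt "1 -0.0337 0.0004 0 0 0 0" --pt "1 -0.0337 0.0004 0 0 0 0" --pt "1 -0.0337 0.0004 0 0 0 0" --pt "1 0 0 0.035 0 0 0" --pt "1 0 0 0.035 0 0 0" --pt "1 0 0 0.035 0 0 0" --pt "1 0 0 0.035 0 0 0" --pt "1 0 0 0 0 0 0" --pt "1 0 0 0 0 0 0" --pt "1 0 0 0 0 0 0"

```text
time_s: 24.23
tcp_pos: [0.4341, 0.1991, 0.1115]
eef_rot: [-179.9, 0.0, -89.9]
contact_force: [-0.4, 0.0, 0.3]
gripper_width: 0.0877
gripper_force: 0.0
```

Run:
```python
from plant import *
from h import *
s=get_state();print(s["time_s"],s["tcp_pos"].round(4),s["eef_rot"].round(2))
c=capture("wrist");q=wcloud(c)[c["range_z"]>0].reshape(-1,3)
b=rect(q,.4335,.199,.04,.04,.031,.041);print(cv2.minEnclosingCircle(b[:,:2].astype(np.float32)))
c=np.load("top2.npz");print("sticks",ray(c,322,284,0),ray(c,283,289,0))
```

```text
24.2333 [0.4341 0.1991 0.1115] [-1.7993e+02  1.0000e-02 -8.9910e+01]
((0.43312108516693115, 0.1998106986284256), 0.02849009819328785)
sticks [0.35804548 0.09754806] [0.34920578 0.1873334 ]
```

Request:
apply_moves --pt "1 0 0 0.025 0 0 0" --pt "1 0 0 0.025 0 0 0" --pt "1 0 0 0.02 0 0 0" --pt "1 0 0 0.0145 0 0 0" --pt "1 0 0 0 0 0 0" --pt "1 0 0 0 0 0 0"

```text
time_s: 24.78
tcp_pos: [0.434, 0.1992, 0.0269]
eef_rot: [-179.9, 0.0, -90.0]
contact_force: [-0.6, 0.4, 0.6]
gripper_width: 0.0875
gripper_force: 0.0
```

Request:
apply_moves --pt "0 0 0 0 0 0 0" --pt "0 0 0 0 0 0 0" --pt "0 0 0 0 0 0 0" --pt "0 0 0 0 0 0 0" --pt "0 0 0 0 0 0 0" --pt "0 0 0 0 0 0 0" --pt "0 0 0 0 0 0 0" --pt "0 0 0 0 0 0 0" --newtons 30

```text
time_s: 25.45
tcp_pos: [0.4335, 0.1988, 0.026]
eef_rot: [-180.0, 0.0, -90.0]
contact_force: [-1.8, -0.9, 7.1]
gripper_width: 0.0561
gripper_force: 30.0
```

Request:
apply_moves --pt "0 0 0 -0.005 0 0 0" --pt "0 0 0 -0.02 0 0 0" --pt "0 0 0 -0.025 0 0 0" --pt "0 0 0 -0.025 0 0 0" --pt "0 -0.0343 -0.0061 0 0 0 0" --pt "0 -0.0343 -0.0061 0 0 0 0" --pt "0 -0.0343 -0.0061 0 0 0 0" --pt "0 -0.0343 -0.0061 0 0 0 0" --pt "0 -0.0343 -0.0061 0 0 0 0" --pt "0 -0.0343 -0.0061 0 0 0 0" --pt "0 0 0 0 0 0 0" --pt "0 0 0 0 0 0 0" --pt "0 0 0 0 0 0 0"

```text
time_s: 26.53
tcp_pos: [0.4692, 0.4036, 0.0997]
eef_rot: [179.9, -0.1, -90.0]
contact_force: [-0.3, -0.8, -2.3]
gripper_width: 0.0561
gripper_force: 30.0
```

Run:
```python
from plant import *
from h import *
s=get_state();print(s["time_s"],s["tcp_pos"].round(4),s["eef_rot"].round(2),s["gripper_width"],s["contact_force"].round(1))
c=capture("wrist");cv2.imwrite("pics/w3.png",c["frame"][...,::-1])
q=wcloud(c)[c["range_z"]>0].reshape(-1,3)
b=rect(q,.48,.404,.1,.12,.021,.032);print("tray rim",np.percentile(b,[1,99],0).round(4))
c=np.load("top2.npz");q=cloud(c)[c["range_z"]>0].reshape(-1,3)
b=rect(q,.57,.35,.08,.09,.04,.3);b=b[b[:,0]<.62];print("tall near tray",len(b),b.min(0) if len(b) else "",b.max(0) if len(b) else "")
```

```text
26.5333 [0.4692 0.4036 0.0997] [ 1.7991e+02 -1.0000e-01 -9.0040e+01] 0.05611509346380021 [-0.3 -0.8 -2.3]
tray rim [[0.3845 0.2852 0.0212]
 [0.5656 0.4299 0.0315]]
tall near tray 19 [0.50515735 0.2714751  0.04000714] [0.60279949 0.35966832 0.04199423]
```

View pics/w3.png

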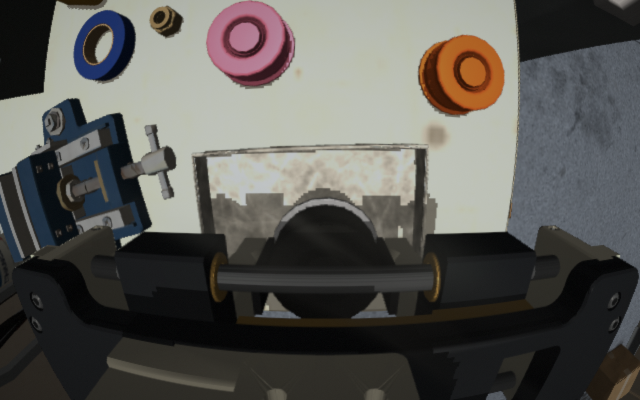

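The wrist view shows the held foot at (325,250) inside the tray outline (195–428 across). The vise handle at (160,160) is low enough to clear. Lowering now.

Request:
apply_moves --pt "0 0 0 0.02 0 0 0" --pt "0 0 0 0.02 0 0 0" --pt "0 0 0 0.018 0 0 0" --pt "0 0 0 0.008 0 0 0" --pt "0 0 0 0.002 0 0 0" --pt "0 0 0 0 0 0 0" --pt "0 0 0 0 0 0 0"

```text
time_s: 27.17
tcp_pos: [0.4705, 0.4045, 0.0336]
eef_rot: [-180.0, 0.1, -90.0]
contact_force: [0.6, -0.3, -1.0]
gripper_width: 0.0557
gripper_force: 30.0
```

Request:
apply_moves --pt "0 0 0 0.001 0 0 0" --pt "0 0 0 0.001 0 0 0" --pt "0 0 0 0 0 0 0" --pt "0 0 0 0 0 0 0"

```text
time_s: 27.5
tcp_pos: [0.4701, 0.4045, 0.031]
eef_rot: [-180.0, 0.0, -90.0]
contact_force: [0.1, -0.7, -2.8]
gripper_width: 0.0562
gripper_force: 30.0
```

Request:
apply_moves --pt "0 0 0 0.001 0 0 0" --pt "0 0 0 0.001 0 0 0" --pt "0 0 0 0 0 0 0" --pt "0 0 0 0 0 0 0"

```text
time_s: 27.83
tcp_pos: [0.4699, 0.4043, 0.0284]
eef_rot: [180.0, -0.0, -90.0]
contact_force: [-0.1, -0.3, -2.6]
gripper_width: 0.0561
gripper_force: 30.0
```

Request:
apply_moves --pt "0 0 0 0.0007 0 0 0" --pt "0 0 0 0 0 0 0" --pt "0 0 0 0 0 0 0"

```text
time_s: 28.08
tcp_pos: [0.47, 0.4044, 0.0279]
eef_rot: [-180.0, 0.0, -90.0]
contact_force: [0.0, 0.4, -1.4]
gripper_width: 0.0565
gripper_force: 30.0
```

Request:
apply_moves --pt "0 0 0 0.0006 0 0 0" --pt "0 0 0 0 0 0 0" --pt "0 0 0 0 0 0 0"

```text
time_s: 28.33
tcp_pos: [0.47, 0.4044, 0.0278]
eef_rot: [-180.0, 0.0, -90.0]
contact_force: [-2.1, -1.7, 5.2]
gripper_width: 0.0561
gripper_force: 30.0
```

Request:
apply_moves --pt "0.85 0 0 0 0 0 0" --pt "0.85 0 0 0 0 0 0" --pt "0.85 0 0 0 0 0 0" --pt "0.85 0 0 0 0 0 0" --pt "0.85 0 0 0 0 0 0" --pt "0.85 0 0 0 0 0 0" --pt "0.85 0 0 -0.01 0 0 0" --pt "0.85 0 0 -0.025 0 0 0" --pt "0.85 0 0 -0.035 0 0 0" --pt "0.85 0 0 -0.035 0 0 0" --pt "0.85 0 0 -0.035 0 0 0" --pt "0.85 0 0 -0.035 0 0 0" --pt "0.85 -0.035 0 -0.015 0 0 0" --pt "0.85 -0.035 0 0 0 0 0" --pt "0.85 -0.035 0 0 0 0 0" --pt "0.85 0 0 0 0 0 0" --pt "0.85 0 0 0 0 0 0"

```text
time_s: 29.75
tcp_pos: [0.4695, 0.5106, 0.217]
eef_rot: [180.0, -0.0, -90.0]
contact_force: [-0.2, -0.7, -1.0]
gripper_width: 0.0744
gripper_force: 0.0
```

Run:
```python
from plant import *
from h import *
s=get_state();print(s["time_s"],s["tcp_pos"].round(4),s["contact_force"].round(1))
a=capture("scene");cv2.imwrite("pics/end.png",a["frame"][...,::-1][150:350,170:430])
c=capture("wrist");q=wcloud(c)[c["range_z"]>0].reshape(-1,3)
b=rect(q,.47,.4045,.04,.04,.033,.046);print("B",cv2.minEnclosingCircle(b[:,:2].astype(np.float32)),np.percentile(b[:,2],[3,50,97]))
c=capture("top");q=cloud(c)[c["range_z"]>0].reshape(-1,3)
for p in((.578,.1437),(.4243,.045)):
    b=rect(q,*p,.04,.04,.031,.041);print(cv2.minEnclosingCircle(b[:,:2].astype(np.float32)))
```

```text
29.75 [0.4695 0.5106 0.217 ] [-0.2 -0.7 -1. ]
B ((0.46943458914756775, 0.40568724274635315), 0.028186382725834846) [0.03384817 0.03672788 0.03857769]
((0.5783247947692871, 0.1422441452741623), 0.027963601052761078)
((0.42496100068092346, 0.043926697224378586), 0.0279144998639822)
```

View pics/end.png

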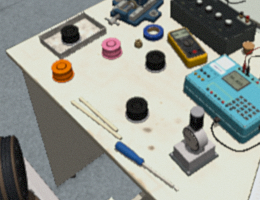

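The final view shows the hard foot flat in the tray at (70,33), the sound feet in place at (155,60) and (137,108), and the tester upright in its rest at (195,135).

```bash
python3 -c "
from plant import *
print(close_job())"
```

```text
the job is handed in; nothing more can be done
None
```

I tested all three feet, put the tester back upright in its rest, and set the hard foot (at about x 0.433, y 0.199; it yielded near 10 N, the other two near 5 N) flat in the steel tray; the job is handed in at about 30 s, with no verdict returned.

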